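# Pack the model city blocks into their steel tray

## Robot

A 6-joint arm with a two-finger parallel gripper is mounted at the origin on the work surface. World frame = base frame: x ahead of the robot, y to its left, z up, the work surface at z = 0. Lengths are in m, angles in rad, forces in N, time in s.
With the tool pointing down it reaches from about 0.35 to 0.85 m from the base axis. Payload 8.1 kg.
Tool frame: the origin (TCP) lies at the very end of the fingers, on their centre line; the grasp point (between the pads) lies 19 mm behind it; z points along the fingers, y is the direction in which the jaws open and shut (so a half turn about z gives the same grasp; the last joint's range is limited). The gripper opens to 93 mm and grips with 3 to 60 N. Pads are 15 mm wide; open, the fingers measure 128 mm over their backs; the gripper's body (75 mm by 188 mm) begins 65 mm behind the grasp point.
Start: joints at [-1.262, 0.13, 1.488, -0, 1.523, -0.085], TCP at [0.23, -0.554, 0.19] pointing down, gripper open.
Joint ranges: [-2.96, 2.96], [-0.89, 2.26], [0.02, 2.5], [-1.34, 4.48], [0, 2.73], [-2.66, 2.66]. Speed limits (rad/s): [2.39, 2.39, 2.79, 3.14, 3.14, 3.14].

## Interface

Orientations are given as a rotation vector (axis times angle).
In Python, from plant import read_state, read_camera, close_job gives the robot as it stands.
- The arm moves only by the tool jog_arm, never from a script. Its argument "motion" is one flat list of numbers, 7 for each row, row after row: the opening, from 0 (shut) to 1 (fully open), then the shift along the tool's x, y, z scaled (see below), then the turn, a rotation vector about the tool's x, y, z scaled (see below). A call has 1 to 8 rows; each row is the pose to reach, as a shift and turn from the pose measured when the call began, along the tool's axes at that moment; what a row does not reach only later rows make up. The controller multiplies each number of a shift by 0.5 m and each number of a turn by 90 degrees. A row lasts 1/10 s, in which the tool goes at most 50 mm and 8.59 degrees, less where a joint would pass 70% of its speed; a pose out of reach is approached as far as the arm can. A call with a number of a shift or a turn outside -1 to 1 is refused whole. A call with a gripper value outside its range is refused whole. The fingers move at their own pace and stop on an object; "grip_force" is the grip in N (left out, the last holds). Time passes only in rows, so rows that repeat a pose let the fingers close. It gives the time, the measured TCP pose, the force and the opening at its end, in the units of the state.
- read_state(): the state, without advancing time (a new reading comes with each control period).
- read_camera(name): name is "side" or "top"; returns a dict with "frame" (420x560x3 uint8, red, green, blue), "vertical_fov" (degrees; the focal length in pixels is half the picture's height over the tangent of half this angle, whatever the lens; pixels are square), "cx", "cy" (the principal point, pixels), "dist_coeffs" ([k1, k2, p1, p2, k3] as OpenCV has them; the pictures are not rectified), "world_from_camera" (4x4, takes a point from camera to world coordinates). Camera axes: x right, y down, z forward; pixel columns grow to the right and rows downward; lengths in m; the calibration is good to about 2 mm. A picture is of the moment at which its call begins. There is no depth.
- close_job(): hands the job in, once; it reports no verdict.
The state is a dict: "t": time; "q": joint angles; "dq": joint speeds; "joint_torque": joint torques, N m; "tool_pos": TCP position; "orientation": TCP orientation; "force": force on the tool from outside, world axes, zero at the start; "wrist_torque": the same for the moment, N m; "opening": finger opening in m.
Only numpy, scipy, OpenCV 4.12 (cv2) and the standard library are available. Lean on these libraries where they do the work, as an engineer would, in place of code of your own. Each camera call takes 0.05 s, during which the arm holds its last target.

## Task

Pack the two L-shaped city blocks, the one with the red tower and the one with the blue tower, into the empty dark steel tray, turned so that they interlock and both lie flat on its floor. Leave the long straight block with the yellow tower where it is.

Things in the scene. Friction and masses are not known exactly. Their poses are not given: they have to be found in the camera images.
- block_red_tower (a point): Loose L-shaped wooden block, 10 mm thick: a 120 mm square less a 60 mm quarter, arms 60 wide, low roofs on them up to 18 high. To hold: a red tower, 28 x 28 mm, square to the L, up to 68 (cap to 74). Point: on the tower's axis, 45 above the underside; z up. Wood reaches 80 to +x and +y, 40 to -x and -y; missing quarter: x and y over 20. Left or right of the tray, any yaw.
- block_blue_tower (a point): Loose L-shaped wooden block, 10 mm thick: a 120 mm square less a 60 mm quarter, arms 60 wide, low roofs on them up to 18 high. To hold: a blue tower, 28 x 28 mm, square to the L, up to 68 (cap to 74). Point: on the tower's axis, 45 above the underside; z up. Wood reaches 80 to +x and +y, 40 to -x and -y; missing quarter: x and y over 20. Left or right of the tray, any yaw.
- tray: Low dark steel tray, fixed. Inside 210 mm (x) by 150 (y), walls 4, floor 4 thick, rim 18 above the counter. Origin: centre of its underside, z up. Packed with 10 mm gaps, the towers stand at (-55,-25) and (55,25) mm (or (-55,25) and (55,-25)), each L with its outer corner in the tray corner nearest its tower, arms along the walls; tower points then 49 above the origin.
- block_long_tower (a point): The straight block that does not belong in the tray: light wood, 180 mm along its x, 60 mm along its y, 10 mm thick, loose, with a yellow tower of 28 x 28 mm in the middle (top at 74 mm). This point is on the tower's axis, 45 mm above the underside. It lies beyond the tray and is to be left there.
Mind the look-alikes: they are no part of the job. Leave any pink or turquoise look-alike of the part that bears block_blue_tower alone.

How it is judged:
At the end, for the whole second after the job is handed in: The red-tower and the blue-tower L block both lie inside the tray's walls, flat on its floor (tower point 44 to 53 mm above the tray's underside, leaning less than 0.06 rad), at rest (under 0.02 m/s). Which block is at which end does not matter (x of block_red_tower in the frame of tray between -0.105 and 0.105 m and y of block_red_tower in the frame of tray between -0.075 and 0.075 m and z of block_red_tower in the frame of tray between 0.044 and 0.053 m and angle between each of block_red_tower, block_blue_tower's own z axis and vertical below 0.06 rad and linear speed of each of block_red, block_blue below 0.02 m/s and x of block_blue_tower in the frame of tray between -0.105 and 0.105 m and y of block_blue_tower in the frame of tray between -0.075 and 0.075 m and z of block_blue_tower in the frame of tray between 0.044 and 0.053 m); the robot touches nothing.
It fails at once if the long straight block is moved more than 30 mm (distance of block_long_tower from where it was at the start of the episode above 0.03 m).
It also fails if it takes over 51 s, if anything falls off the work surface, if the arm or the gripper's body presses on something with over 40 N, if the wrist force passes 120 N, or if a joint passes its speed limit or range.

## Working session

There is one attempt and no reset: what is moved stays moved. The work goes in short steps, Python scripts to look and compute and a tool call to move; the robot and the scene stay as the last step left them, time stands still between calls to the robot, and variables do not carry over. Pictures are saved under pics/ and viewed, and the job is handed in when it is done.

Besides the shell and the picture viewer there is one more tool, called after ">>>" as name(argument=value, ...), one argument or row to a line, values as JSON. jog_arm: Moves the arm, as the interface text tells. Its arguments: {"type":"object","properties":{"motion":{"type":"array","items":{"type":"number"}},"grip_force":{"type":"number"}},"required":["motion"]}

```bash
mkdir -p pics; ls; python3 - <<'E'
from plant import *
import cv2,numpy as np
for n in("top","side"):
    c=read_camera(n); cv2.imwrite(f"pics/{n}0.png",c["frame"][:,:,::-1]); np.save(f"pics/{n}0.npy",c,allow_pickle=True)
    print(n,c["vertical_fov"],c["cx"],c["cy"],c["dist_coeffs"],np.round(c["world_from_camera"],4).tolist())
s=read_state();print(s)
E
```

```text
pics
top 51.155489933547884 275.3003234421829 213.30683334056135 [-0.06603948  0.          0.          0.          0.        ] [[0.005, -0.9826, 0.1856, 0.3367], [-0.9999, -0.0071, -0.0106, 0.0008], [0.0118, -0.1855, -0.9826, 1.1606], [0.0, 0.0, 0.0, 1.0]]
side 46.26032411310891 283.09582981401235 201.0150341400152 [0.00461955 0.         0.         0.         0.        ] [[-0.9807, -0.1152, 0.1582, 0.3199], [-0.1956, 0.5507, -0.8114, 1.1279], [0.0063, -0.8267, -0.5626, 0.8496], [0.0, 0.0, 0.0, 1.0]]
{'t': 0.1, 'q': array([-1.26242436e+00,  1.31085660e-01,  1.48920415e+00,  1.14749470e-06,
        1.52300035e+00, -8.54456664e-02]), 'dq': array([-9.65167187e-05, -2.47409295e-04, -3.27289861e-03,  4.74334330e-04,
       -6.88005830e-07, -1.01968840e-03]), 'joint_torque': array([ 1.76616566e-03, -5.61342108e+01, -4.93094766e+01,  7.70486402e-02,
        2.91383924e-02, -2.87596038e-05]), 'tool_pos': array([ 0.23004964, -0.55351951,  0.18937384]), 'orientation': array([-3.07923008e+00, -6.14287331e-01,  2.94646730e-04]), 'force': array([-0.84297159,  0.68399363,  0.42201934]), 'wrist_torque': array([-0.02806168,  0.00238823, -0.03352181]), 'opening': 0.0933156779663066}
```

View pics/top0.png

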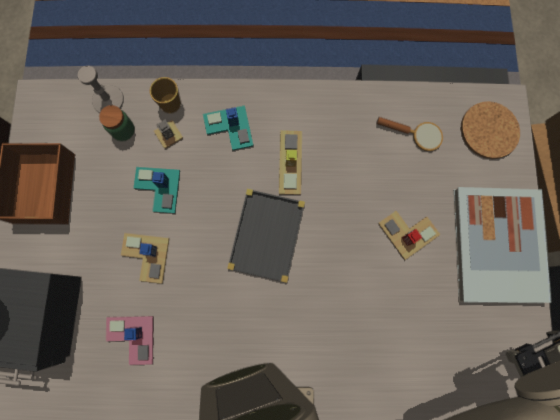

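View pics/side0.png

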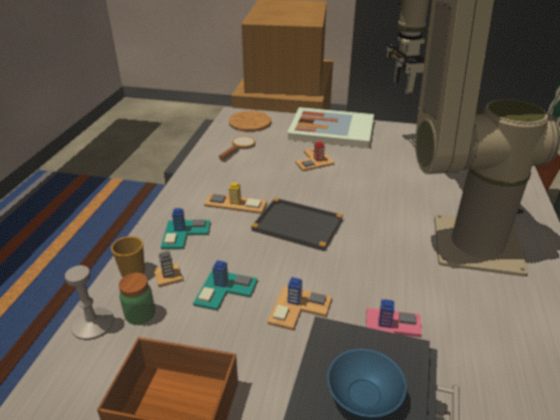

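The top view shows four blocks with blue towers. Those at about (232,115) and (160,180) are turquoise and the one at (133,335) is pink. The one at (147,250) is light wood, so it fits the description. The red-tower block is at (412,238), the tray at (267,237) and the yellow-tower block at (291,160). I'll confirm with enlarged crops.

```bash
cat > h.py <<'E'
import cv2,numpy as np
def cam(c):
    h,w=c["frame"].shape[:2]; f=h/2/np.tan(np.radians(c["vertical_fov"])/2)
    return np.array([[f,0,c["cx"]],[0,f,c["cy"]],[0,0,1]]),np.array(c["dist_coeffs"]),np.array(c["world_from_camera"])
def ray(c,uv):
    K,D,T=cam(c); p=cv2.undistortPoints(np.array(uv,float).reshape(-1,1,2),K,D).reshape(-1,2)
    d=np.c_[p,np.ones(len(p))]@T[:3,:3].T
    return T[:3,3],d
def plane(c,uv,z):
    o,d=ray(c,uv); return o+d*((z-o[2])/d[:,2])[:,None]
def proj(c,P):
    K,D,T=cam(c); Ti=np.linalg.inv(T); P=np.atleast_2d(P)
    return cv2.projectPoints(P.astype(float),cv2.Rodrigues(Ti[:3,:3])[0],Ti[:3,3],K,D)[0].reshape(-1,2)
def load(n): return np.load(f"pics/{n}.npy",allow_pickle=True).item()
E
python3 - <<'E'
from h import *
c=load("top0");f=c["frame"]
def crop(u,v,r=33): return cv2.resize(f[v-r:v+r,u-r:u+r],(396,396),interpolation=cv2.INTER_CUBIC)
cv2.imwrite("pics/crop0.png",np.hstack([crop(148,257),crop(408,235)])[:,:,::-1])
h=cv2.resize(f[180:290,215:320],None,fx=5,fy=5,interpolation=cv2.INTER_CUBIC);cv2.imwrite("pics/crop1.png",h[:,:,::-1])
hsv=cv2.cvtColor(f,cv2.COLOR_RGB2HSV)
for n,(u,v) in dict(blue=(148,257),red=(408,235),tray=(267,237)).items():
    print(n,plane(c,[(u,v)],0).round(3))
for p in [(120,240),(145,275),(427,243),(393,222)]: print(p,hsv[p[1],p[0]])
E
```

```text
blue [[0.436 0.325 0.   ]]
red [[ 0.499 -0.37   0.   ]]
tray [[0.491 0.01  0.   ]]
(120, 240) [ 16  39 136]
(145, 275) [ 23 101 154]
(427, 243) [ 19  93 135]
(393, 222) [20 15 99]
```

View pics/crop0.png

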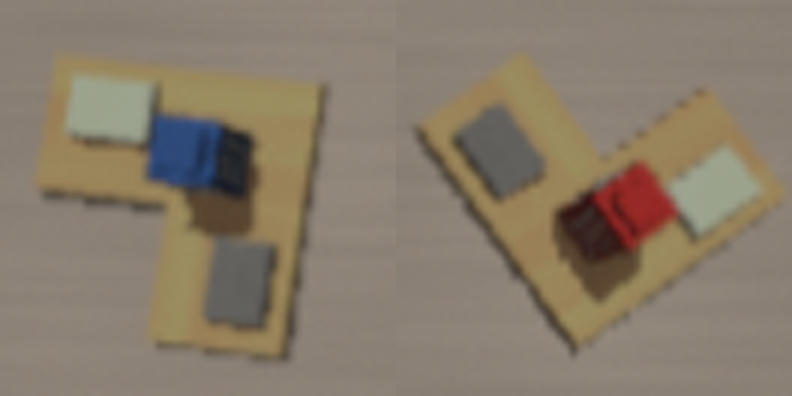

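View pics/crop1.png

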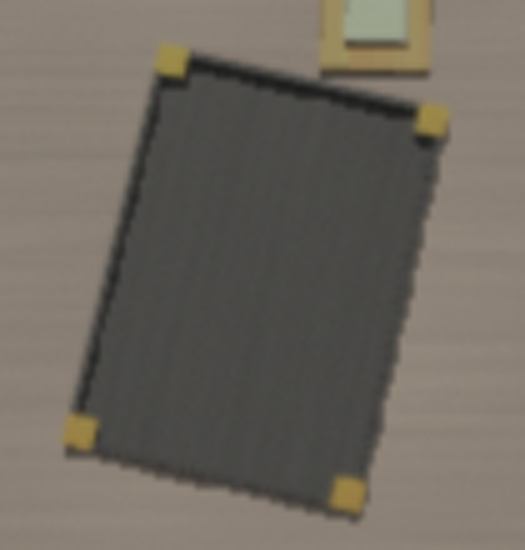

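```bash
cat >> h.py <<'E'
M=np.array([(-40,-40),(80,-40),(80,20),(20,20),(20,80),(-40,80)],float)/1e3
def fit(m,w):
    a,b=m.mean(0),w.mean(0); H=(m-a).T@(w-b)
    th=np.arctan2(H[0,1]-H[1,0],H[0,0]+H[1,1]); R=np.array([[np.cos(th),-np.sin(th)],[np.sin(th),np.cos(th)]])
    t=b-R@a; return t,th,w-(m@R.T+t)
E
python3 - <<'E'
from h import *
from plant import read_state
from scipy.spatial.transform import Rotation as Ro
c=load("top0");s=load("side0")
def L(u,v,p,r=33): 
    p=np.array(p)/6.-.5+[u-r,v-r]; return fit(M,plane(c,p,.010)[:,:2])
for n,u,v,p in[("blue",148,257,[(322,85),(57,57),(37,187),(168,207),(152,340),(283,352)]),("red",408,235,[(178,347),(388,193),(310,92),(203,157),(126,57),(22,126)])]:
    t,th,e=L(u,v,p); print(n,t.round(4),np.degrees(th).round(2),(e*1e3).round(1).tolist())
    q=proj(s,[*t,.045])[0]; print(" side px",q, "top px",proj(c,[*t,.045])[0])
f=c["frame"]
hsv=cv2.cvtColor(f,cv2.COLOR_RGB2HSV)
m=cv2.inRange(hsv,(15,110,100),(35,255,255)); m[:, :215]=0;m[:,320:]=0;m[:186]=0;m[290:]=0
n,l,st,ce=cv2.connectedComponentsWithStats(m); ce=ce[1:][st[1:,4]>8];print(ce,st[1:,4])
E
```

```text
blue [0.4514 0.3143] 84.7 [[-1.2, 0.5], [-0.8, -0.2], [1.2, -0.6], [-1.4, 0.5], [0.6, -1.2], [1.6, 1.0]]
 side px [293.98414891 288.64160086] top px [147.68111392 249.30055143]
red [ 0.4876 -0.3638] -55.56 [[0.6, 0.5], [1.7, 0.8], [-2.1, -0.2], [2.0, 0.7], [-2.2, -0.4], [-0.0, -1.5]]
 side px [318.68289441 149.92346501] top px [411.37781892 236.96516015]
[[249.         191.65517241]
 [300.74193548 203.61290323]
 [230.5        266.        ]
 [284.16666667 278.44444444]] [29  4 31 36 36]
```

```bash
python3 - <<'E'
from h import *
from plant import read_state
from scipy.spatial.transform import Rotation as Ro
c=load("top0")
ce=np.array([[249,191.655],[300.742,203.613],[230.5,266],[284.167,278.444]])
w=plane(c,ce,.019)[:,:2]
print(np.linalg.norm(w[0]-w[1]),np.linalg.norm(w[2]-w[3]),np.linalg.norm(w[0]-w[2]),np.linalg.norm(w[1]-w[3]))
m=np.array([(107,77),(107,-77),(-107,77),(-107,-77)])/1e3
t,th,e=fit(m,w);print(t,np.degrees(th),(e*1e3).round(1).tolist())
R=np.array([[np.cos(th),-np.sin(th)],[np.sin(th),np.cos(th)]])
for p,y in[((-55,-25),0),((55,25),180),((-55,25),-90),((55,-25),90)]: print(p,(t+R@np.array(p)/1e3).round(4),"yaw",np.degrees(th)+y)
s=read_state(); T=Ro.from_rotvec(s["orientation"]).as_matrix();print(T.round(3),s["tool_pos"])
E
```

```text
0.14173978598316786 0.1425384490919132 0.20311828731060322 0.20242643825374335
[0.49591957 0.01210406] -12.66750369323014 [[-6.5, -4.7], [-4.4, 7.3], [4.1, -6.9], [6.8, 4.3]]
(-55, -25) [ 4.368e-01 -2.000e-04] yaw -12.66750369323014
(55, 25) [0.5551 0.0244] yaw 167.33249630676985
(-55, 25) [0.4477 0.0486] yaw -102.66750369323015
(55, -25) [ 0.5441 -0.0243] yaw 77.33249630676985
[[ 0.923  0.384 -0.001]
 [ 0.384 -0.923  0.002]
 [ 0.    -0.002 -1.   ]] [ 0.23004964 -0.55351951  0.18937384]
```

```bash
cat >> h.py <<'E'
from scipy.spatial.transform import Rotation as Ro
def jog(x,y,z,a):
    from plant import read_state
    s=read_state(); R0=Ro.from_rotvec(s["orientation"]).as_matrix(); a=np.radians(a)
    yv=np.array([np.cos(a),np.sin(a),0]); zv=np.array([0,0,-1.]); R=np.c_[np.cross(yv,zv),yv,zv]
    d=R0.T@(np.array([x,y,z])-s["tool_pos"]); r=Ro.from_matrix(R0.T@R).as_rotvec()
    print("shift",(d/.5).round(4),"turn",(r/(np.pi/2)).round(4),"mm",(d*1e3).round(1),"deg",np.degrees(r).round(1),"t",round(s["t"],2),"F",s["force"].round(1),"open",round(s["opening"],4))
E
python3 -c "
from h import *
jog(.4876,-.3638,.15,-55.56)"
```

```text
shift [ 0.6213 -0.1526  0.0791] turn [-0.0011 -0.0002 -0.132 ] mm [310.6 -76.3  39.5] deg [ -0.1  -0.  -11.9] t 0.1 F [-0.8  0.7  0.4] open 0.0933
```

>>> jog_arm(
  motion=[1, 0.621, -0.153, 0.079, -0.001, 0, -0.132, 1, 0.621, -0.153, 0.079, -0.001, 0, -0.132, 1, 0.621, -0.153, 0.079, -0.001, 0, -0.132, 1, 0.621, -0.153, 0.079, -0.001, 0, -0.132, 1, 0.621, -0.153, 0.079, -0.001, 0, -0.132, 1, 0.621, -0.153, 0.079, -0.001, 0, -0.132, 1, 0.621, -0.153, 0.079, -0.001, 0, -0.132, 1, 0.621, -0.153, 0.079, -0.001, 0, -0.132],
)

```text
t: 0.9
tool_pos: [0.4893, -0.3606, 0.1487]
orientation: [-2.997, -0.936, 0.0]
force: [0.0, -0.9, -0.1]
opening: 0.093
```

```bash
python3 -c "
from h import *
jog(.4876,-.3638,.028,-55.56)"
```

```text
shift [-0.0067  0.0039  0.2413] turn [-0.0014 -0.0004  0.0027] mm [ -3.3   1.9 120.7] deg [-0.1 -0.   0.2] t 0.9 F [ 0.  -0.9 -0.1] open 0.093
```

>>> jog_arm(
  motion=[1, -0.007, 0.004, 0.04, -0.001, 0, 0.003, 1, -0.007, 0.004, 0.1, -0.001, 0, 0.003, 1, -0.007, 0.004, 0.16, -0.001, 0, 0.003, 1, -0.007, 0.004, 0.21, -0.001, 0, 0.003, 1, -0.007, 0.004, 0.241, -0.001, 0, 0.003, 1, -0.007, 0.004, 0.241, -0.001, 0, 0.003, 1, -0.007, 0.004, 0.241, -0.001, 0, 0.003],
)

```text
t: 1.6
tool_pos: [0.4874, -0.3646, 0.0289]
orientation: [-3.001, -0.928, -0.001]
force: [1.3, -1.5, 0.7]
opening: 0.0927
```

```bash
python3 - <<'E'
from h import *
from plant import *
jog(.4876,-.3638,.028,-55.56)
o=[]
for n,P in(("top",(.4876,-.3638,.045)),("side",(.4876,-.3638,.045))):
    c=read_camera(n);np.save(f"pics/{n}1.npy",c,allow_pickle=True);u,v=proj(c,P)[0].astype(int);r=40
    o.append(cv2.resize(c["frame"][v-r:v+r,u-r:u+r],(400,400),interpolation=cv2.INTER_CUBIC))
cv2.imwrite("pics/g1.png",np.hstack(o)[:,:,::-1])
E
```

```text
shift [ 0.0012 -0.0011  0.0017] turn [-0.0002 -0.0004 -0.0006] mm [ 0.6 -0.5  0.9] deg [-0.  -0.  -0.1] t 1.6 F [ 1.3 -1.5  0.7] open 0.0927
```

View pics/g1.png

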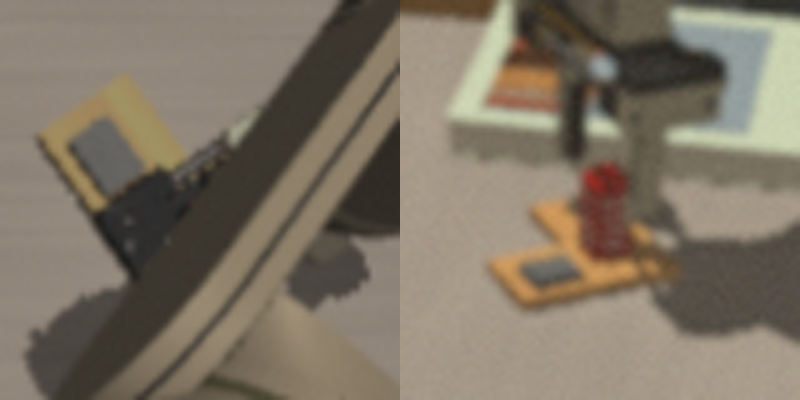

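```bash
python3 - <<'E'
from h import *
c=load("side1");P=np.array([.4874,-.3646,.029]);y=np.array([np.cos(np.radians(-55.6)),np.sin(np.radians(-55.6)),0])
u,v=proj(c,(.4876,-.3638,.045))[0].astype(int)
for q in(P,P+.054*y,P-.054*y): print((proj(c,q)[0]-[u-40,v-40])*5+[400,0])
E
```

```text
[602.79452652 224.59523014]
[568.67108653 190.51335795]
[638.60508187 260.3605849 ]
```

```bash
python3 - <<'E'
from h import *
c=load("side1");u,v=proj(c,(.4876,-.3638,.045))[0].astype(int)
cv2.imwrite("pics/g1b.png",cv2.resize(c["frame"][v-28:v+22,u-30:u+30],None,fx=12,fy=12,interpolation=cv2.INTER_NEAREST)[:,:,::-1])
E
```

```text
(no output)
```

View pics/g1b.png

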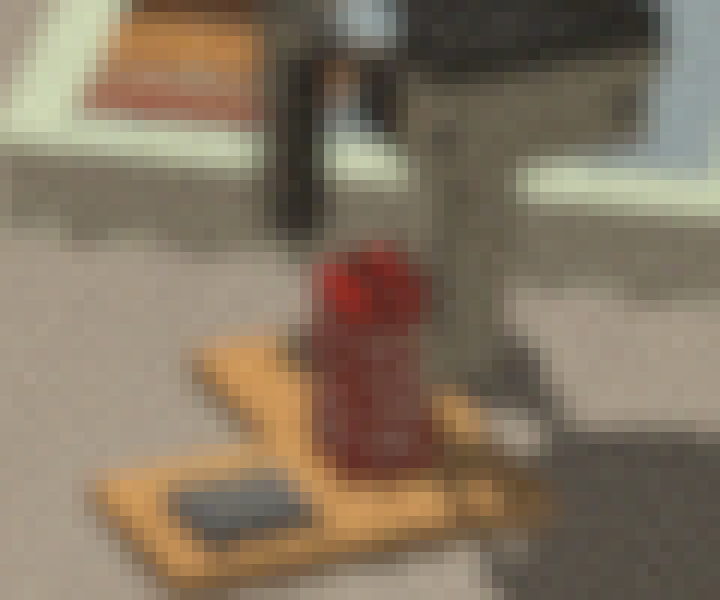

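```bash
python3 - <<'E'
from h import *
from plant import *
print(read_state()["tool_pos"],read_state()["q"],read_state()["t"])
c=read_camera("side");np.save("pics/side2.npy",c,allow_pickle=True)
print(np.abs(c["frame"].astype(int)-load("side1")["frame"]).max())
u,v=proj(c,(.4876,-.3638,.045))[0].astype(int)
cv2.imwrite("pics/g2.png",cv2.resize(c["frame"][v-35:v+22,u-30:u+30],None,fx=10,fy=10,interpolation=cv2.INTER_CUBIC)[:,:,::-1])
c=read_camera("top")
cv2.imwrite("pics/g2t.png",cv2.resize(c["frame"][190:290,350:490],None,fx=5,fy=5,interpolation=cv2.INTER_CUBIC)[:,:,::-1])
P=np.array([.4874,-.3646,.029]);y=np.array([np.cos(np.radians(-55.6)),np.sin(np.radians(-55.6)),0])
print([((proj(c,q)[0]-[350,190])*5).round() for q in(P,P+.054*y,P-.054*y)])
E
```

```text
[ 0.48843269 -0.36512111  0.03016214] [-7.26443164e-01  2.81908662e-01  1.61712247e+00  7.32374202e-04
  1.24018203e+00  2.43644949e-01] 1.7
24
[array([299., 239.]), array([379., 182.]), array([218., 297.])]
```

View pics/g2.png

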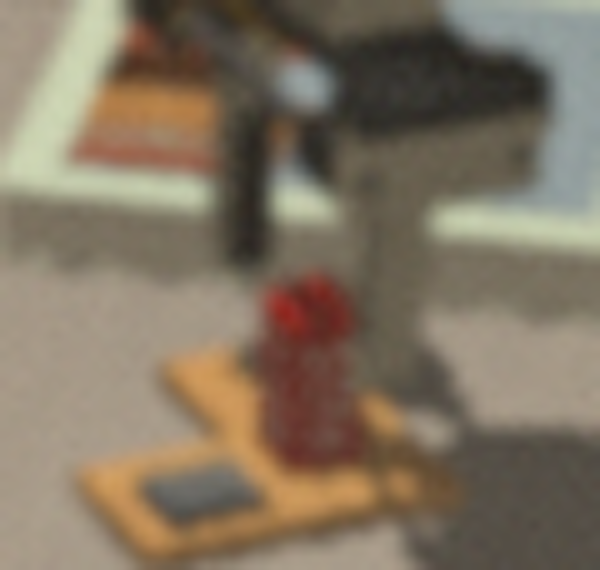

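View pics/g2t.png

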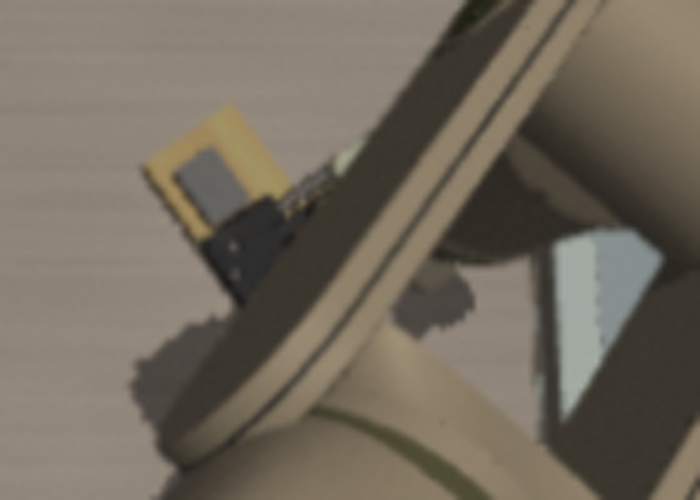

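```bash
python3 - <<'E'
from h import *
from plant import read_state
s=read_state();R=Ro.from_rotvec(s["orientation"]).as_matrix();P=s["tool_pos"]
ct=load("top1");cs=load("side1");u,v=proj(cs,(.4876,-.3638,.045))[0].astype(int)
for q in[(.0375,-.094,-.084),(.0375,.094,-.084),(-.0375,.094,-.084),(-.0375,-.094,-.084),(.0375,-.094,-.15),(.0375,.094,-.15)]:
    w=P+R@np.array(q); print(q,((proj(ct,w)[0]-[350,190])*5).round(),((proj(cs,w)[0]-[u-30,v-35])*10).round())
# z of observed tips along vertical at expected x,y
for y0 in(.054,-.054):
  for dz in(0,.02,.03,.04): print(y0,dz,((proj(cs,P+R@np.array([0,y0,-dz]))[0]-[u-30,v-35])*10).round())
E
```

```text
(0.0375, -0.094, -0.084) [155. 259.] [342. 317.]
(0.0375, 0.094, -0.084) [456.  47.] [97. 82.]
(-0.0375, 0.094, -0.084) [548. 171.] [290.  47.]
(-0.0375, -0.094, -0.084) [247. 388.] [549. 276.]
(0.0375, -0.094, -0.15) [191. 242.] [353. 129.]
(0.0375, 0.094, -0.15) [509.  17.] [102. -96.]
0.054 0 [234. 327.]
0.054 0.02 [237. 277.]
0.054 0.03 [238. 251.]
0.054 0.04 [239. 226.]
-0.054 0 [374. 467.]
-0.054 0.02 [378. 415.]
-0.054 0.03 [379. 389.]
-0.054 0.04 [381. 363.]
```

```bash
python3 - <<'E'
from h import *
c=load("side0")
R=Ro.from_rotvec([-3.07923,-.614287,0]).as_matrix();P=np.array([.23005,-.55352,.18937])
o=np.array([360,0])
im=cv2.resize(c["frame"][0:130,360:500],None,fx=5,fy=5,interpolation=cv2.INTER_CUBIC)[:,:,::-1].copy()
for q,col in[((0,0,0),(0,0,255)),((0,.054,0),(0,255,0)),((0,-.054,0),(255,0,0)),((0,.054,-.084),(0,255,0)),((0,-.054,-.084),(255,0,0))]:
    p=((proj(c,P+R@np.array(q))[0]-o)*5);print(q,p.round()); cv2.circle(im,tuple(int(k) for k in p),4,col,1)
cv2.imwrite("pics/i0.png",im)
E
```

```text
(0, 0, 0) [205. 477.]
(0, 0.054, 0) [176. 449.]
(0, -0.054, 0) [236. 507.]
(0, 0.054, -0.084) [192. 334.]
(0, -0.054, -0.084) [255. 387.]
```

View pics/i0.png

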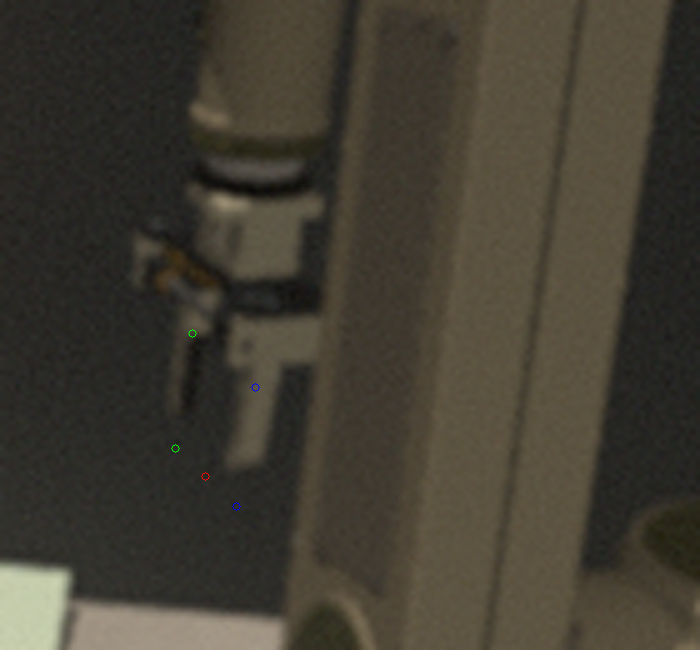

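```bash
python3 - <<'E'
from h import *
from plant import read_state
s=read_state();R=Ro.from_rotvec(s["orientation"]).as_matrix();P=s["tool_pos"]
ct=load("top1");cs=load("side1");u,v=proj(cs,(.4876,-.3638,.045))[0].astype(int)
for ps in[(345,130),(335,115),(355,140)]:
  o1,d1=ray(ct,[(350+205/5,190+240/5)]);o2,d2=ray(cs,[(u-30+ps[0]/10,v-35+ps[1]/10)])
  A=np.c_[d1[0],-d2[0]];k=np.linalg.lstsq(A,o2-o1,rcond=None)[0]
  a,b=o1+d1[0]*k[0],o2+d2[0]*k[1];print(a.round(3),b.round(3),"tool",(R.T@((a+b)/2-P)).round(3))
E
```

```text
[ 0.467 -0.274  0.175] [ 0.469 -0.274  0.176] tool [ 0.035 -0.086 -0.146]
[ 0.467 -0.272  0.18 ] [ 0.473 -0.272  0.181] tool [ 0.037 -0.087 -0.151]
[ 0.468 -0.275  0.172] [ 0.466 -0.275  0.172] tool [ 0.033 -0.086 -0.142]
```

Triangulating the gripper body from both views puts it where it should be horizontally. Along the tool axis, though, the fingertips look about 27 mm higher than the reported TCP. I'll go down to z=0.020, which clears the roofs either way, and measure again.

>>> jog_arm(
  motion=[1, 0.002, -0.001, 0.01, 0, 0, 0, 1, 0.002, -0.001, 0.018, 0, 0, 0, 1, 0.002, -0.001, 0.018, 0, 0, 0],
)

```text
t: 2.1
tool_pos: [0.4887, -0.3635, 0.0203]
orientation: [3.0, 0.929, 0.002]
force: [-0.7, 0.5, -0.1]
opening: 0.0927
```

```bash
python3 - <<'E'
from h import *
from plant import *
jog(.4876,-.3638,.02,-55.56)
c=read_camera("side");np.save("pics/side3.npy",c,allow_pickle=True)
u,v=proj(c,(.4876,-.3638,.045))[0].astype(int)
cv2.imwrite("pics/g3.png",cv2.resize(c["frame"][v-35:v+22,u-30:u+30],None,fx=10,fy=10,interpolation=cv2.INTER_CUBIC)[:,:,::-1])
E
```

```text
shift [-0.0022 -0.0008  0.0006] turn [ 0.0007 -0.0007 -0.0001] mm [-1.1 -0.4  0.3] deg [ 0.1 -0.1 -0. ] t 2.1 F [-0.7  0.5 -0.1] open 0.0927
```

View pics/g3.png

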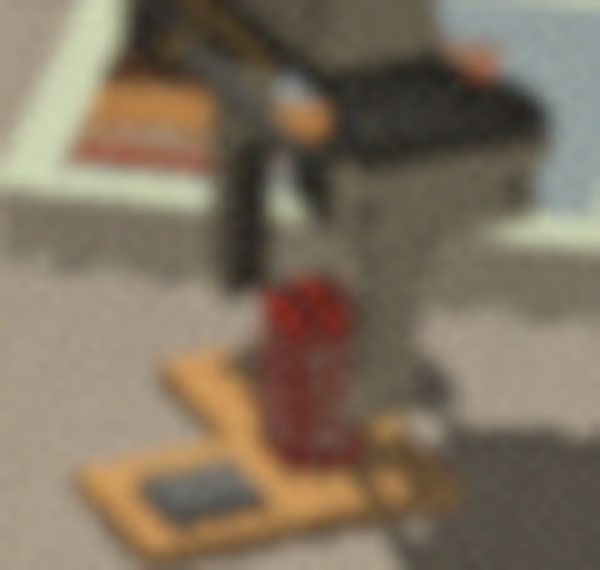

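>>> jog_arm(
  motion=[1, -0.002, -0.001, 0.004, 0, 0, 0, 1, -0.002, -0.001, 0.006, 0, 0, 0, 1, -0.002, -0.001, 0.008, 0, 0, 0],
)

```text
t: 2.45
tool_pos: [0.4875, -0.3637, 0.0163]
orientation: [3.0, 0.929, 0.002]
force: [0.6, -0.2, -0.0]
opening: 0.0929
```

>>> jog_arm(
  motion=[1, 0, 0, 0.006, 0, 0, 0, 1, 0, 0, 0.01, 0, 0, 0, 1, 0, 0, 0.014, 0, 0, 0, 1, 0, 0, 0.018, 0, 0, 0, 1, 0, 0, 0.02, 0, 0, 0],
)

```text
t: 2.95
tool_pos: [0.4874, -0.3636, 0.006]
orientation: [3.001, 0.929, 0.002]
force: [-0.6, -0.6, 0.8]
opening: 0.0929
```

There was no contact at a reported z of 0.006, which is below the board top and roofs. That confirms the real tips sit about 27 mm higher than reported. Now I'll grip.

>>> jog_arm(
  motion=[0, 0, 0, 0, 0, 0, 0, 0, 0, 0, 0, 0, 0, 0, 0, 0, 0, 0, 0, 0, 0, 0, 0, 0, 0, 0, 0, 0, 0, 0, 0, 0, 0, 0, 0, 0, 0, 0, 0, 0, 0, 0],
  grip_force=30,
)

```text
t: 3.55
tool_pos: [0.4874, -0.3636, 0.006]
orientation: [3.001, 0.929, 0.002]
force: [1.0, 0.5, -0.4]
opening: 0.0498
```

```bash
python3 - <<'E'
from h import *
from plant import *
jog(.4876,-.3638,.12,-55.56)
jog(.4477,.0486,.12,-102.67)
c=read_camera("side")
u,v=proj(c,(.4876,-.3638,.045))[0].astype(int)
cv2.imwrite("pics/g4.png",cv2.resize(c["frame"][v-35:v+22,u-30:u+30],None,fx=10,fy=10,interpolation=cv2.INTER_CUBIC)[:,:,::-1])
E
```

```text
shift [ 0.0003  0.0006 -0.2279] turn [ 0.0005 -0.0006 -0.0002] mm [ 1.00e-01  3.00e-01 -1.14e+02] deg [ 0.  -0.1 -0. ] t 3.55 F [ 1.   0.5 -0.4] open 0.0498
shift [ 0.4007 -0.7248 -0.2281] turn [ 2.000e-04 -7.000e-04  5.232e-01] mm [ 200.3 -362.4 -114.1] deg [ 0.  -0.1 47.1] t 3.55 F [ 1.   0.5 -0.4] open 0.0498
```

View pics/g4.png

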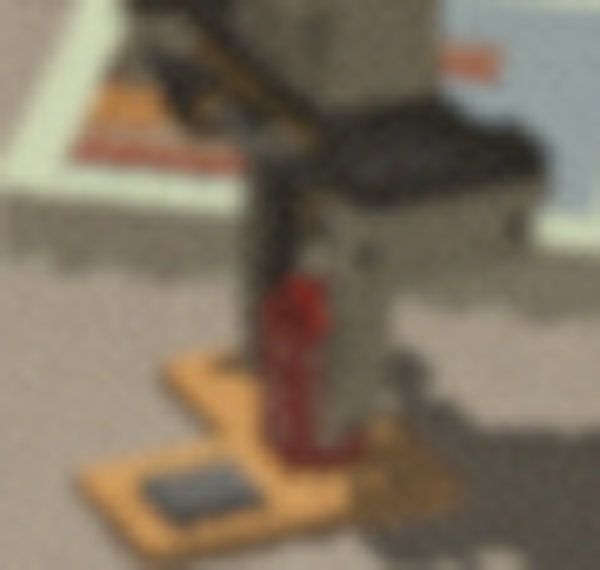

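Fingers are still closing (opening 0.050) and straddle the red tower. I'll keep closing.

>>> jog_arm(
  motion=[0, 0, 0, 0, 0, 0, 0, 0, 0, 0, 0, 0, 0, 0, 0, 0, 0, 0, 0, 0, 0, 0, 0, 0, 0, 0, 0, 0, 0, 0, 0, 0, 0, 0, 0, 0, 0, 0, 0, 0, 0, 0],
)

```text
t: 4.2
tool_pos: [0.4874, -0.3636, 0.006]
orientation: [3.0, 0.929, 0.002]
force: [-0.7, -0.3, -0.5]
opening: 0.0277
```

>>> jog_arm(
  motion=[0, 0, 0, -0.04, 0, 0, 0, 0, 0, 0, -0.1, 0, 0, 0, 0, 0, 0, -0.16, 0, 0, 0, 0, 0, 0, -0.228, 0, 0, 0, 0, 0, 0, -0.228, 0, 0, 0, 0, 0, 0, -0.228, 0, 0, 0],
)

```text
t: 4.8
tool_pos: [0.4877, -0.364, 0.1206]
orientation: [2.999, 0.929, 0.003]
force: [-0.3, -0.3, -2.1]
opening: 0.0279
```

```bash
python3 - <<'E'
from h import *
from plant import *
jog(.4477,.0486,.12,-102.67)
c=read_camera("side")
u,v=proj(c,(.4876,-.3638,.145))[0].astype(int)
cv2.imwrite("pics/g5.png",cv2.resize(c["frame"][v-35:v+45,u-35:u+35],None,fx=7,fy=7,interpolation=cv2.INTER_CUBIC)[:,:,::-1])
E
```

```text
shift [ 0.4004 -0.7259 -0.    ] turn [ 0.0011 -0.0014  0.5232] mm [ 200.2 -363.    -0. ] deg [ 0.1 -0.1 47.1] t 4.8 F [-0.3 -0.3 -2.1] open 0.0279
```

View pics/g5.png

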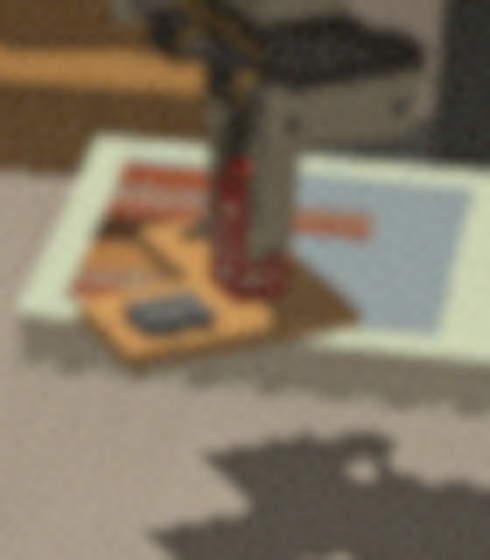

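The red block is off the table and held level. Next I'll carry it over the tray.

>>> jog_arm(
  motion=[0, 0.05, -0.09, 0, 0, 0, 0.06, 0, 0.1, -0.18, 0, 0, 0, 0.12, 0, 0.15, -0.27, 0, 0, 0, 0.19, 0, 0.2, -0.36, 0, 0, 0, 0.26, 0, 0.25, -0.45, 0, 0, 0, 0.32, 0, 0.3, -0.54, 0, 0, 0, 0.39, 0, 0.35, -0.63, 0, 0, 0, 0.45, 0, 0.4, -0.726, 0, 0.001, -0.001, 0.523],
)

```text
t: 5.65
tool_pos: [0.4463, 0.0359, 0.117]
orientation: [-3.12, 0.351, 0.008]
force: [1.6, -0.7, -0.4]
opening: 0.0278
```

```bash
python3 - <<'E'
from h import *
jog(.4477,.0486,.12,-102.67)
E
```

```text
shift [-0.003  -0.0255 -0.006 ] turn [-0.0007  0.0033 -0.0017] mm [ -1.5 -12.7  -3. ] deg [-0.1  0.3 -0.2] t 5.65 F [ 1.6 -0.7 -0.4] open 0.0278
```

>>> jog_arm(
  motion=[0, -0.003, -0.0255, 0, 0, 0.003, -0.002, 0, -0.003, -0.0255, 0.04, 0, 0.003, -0.002, 0, -0.003, -0.0255, 0.08, 0, 0.003, -0.002, 0, -0.003, -0.0255, 0.11, 0, 0.003, -0.002, 0, -0.003, -0.0255, 0.11, 0, 0.003, -0.002, 0, -0.003, -0.0255, 0.11, 0, 0.003, -0.002],
)

```text
t: 6.25
tool_pos: [0.4461, 0.0487, 0.0608]
orientation: [-3.122, 0.346, 0.005]
force: [0.0, 0.4, -1.3]
opening: 0.0279
```

```bash
python3 - <<'E'
from h import *
from plant import *
jog(.4477,.0486,.01,-102.67)
c=read_camera("top");np.save("pics/top6.npy",c,allow_pickle=True)
a=cv2.resize(c["frame"][180:300,210:330],(396,396),interpolation=cv2.INTER_CUBIC)
c=read_camera("side");np.save("pics/side6.npy",c,allow_pickle=True)
b=cv2.resize(c["frame"][150:270,230:350],(396,396),interpolation=cv2.INTER_CUBIC)
cv2.imwrite("pics/g6.png",np.hstack([a,b])[:,:,::-1])
E
```

```text
shift [ 0.0035 -0.0005  0.1015] turn [-0.0002  0.0022  0.0003] mm [ 1.8 -0.2 50.7] deg [-0.   0.2  0. ] t 6.25 F [ 0.   0.4 -1.3] open 0.0279
```

View pics/g6.png

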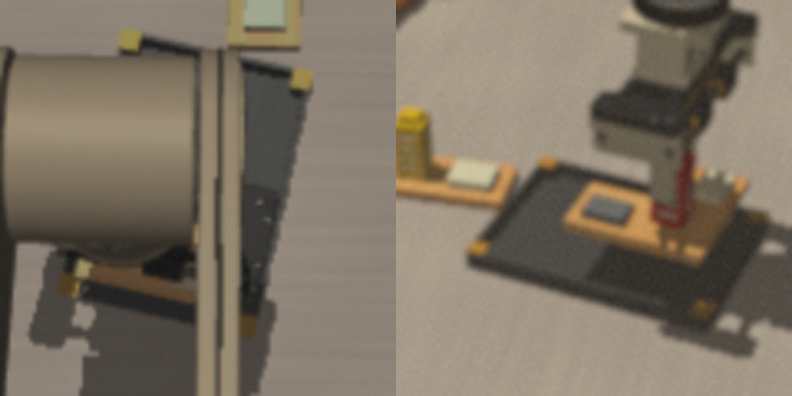

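The red block is above the tray with its gray-roof arm along the left wall and its outer corner towards the near-left tray corner, as intended. Lowering it.

>>> jog_arm(
  motion=[0, 0.0035, 0, 0.03, 0, 0.002, 0, 0, 0.0035, 0, 0.06, 0, 0.002, 0, 0, 0.0035, 0, 0.08, 0, 0.002, 0, 0, 0.0035, 0, 0.09, 0, 0.002, 0, 0, 0.0035, 0, 0.095, 0, 0.002, 0, 0, 0.0035, 0, 0.098, 0, 0.002, 0, 0, 0.0035, 0, 0.1, 0, 0.002, 0],
)

```text
t: 7.05
tool_pos: [0.4499, 0.0483, 0.0129]
orientation: [-3.122, 0.346, -0.006]
force: [0.4, -0.5, -1.9]
opening: 0.0281
```

```bash
python3 - <<'E'
from h import *
from plant import *
jog(.4477,.0486,.01,-102.67)
c=read_camera("side");np.save("pics/side7.npy",c,allow_pickle=True)
b=cv2.resize(c["frame"][190:260,245:350],None,fx=6,fy=6,interpolation=cv2.INTER_CUBIC)
cv2.imwrite("pics/g7.png",b[:,:,::-1])
E
```

```text
shift [-0.0044  0.0004  0.0057] turn [-0.0008 -0.0024  0.0002] mm [-2.2  0.2  2.9] deg [-0.1 -0.2  0. ] t 7.05 F [ 0.4 -0.5 -1.9] open 0.0281
```

View pics/g7.png

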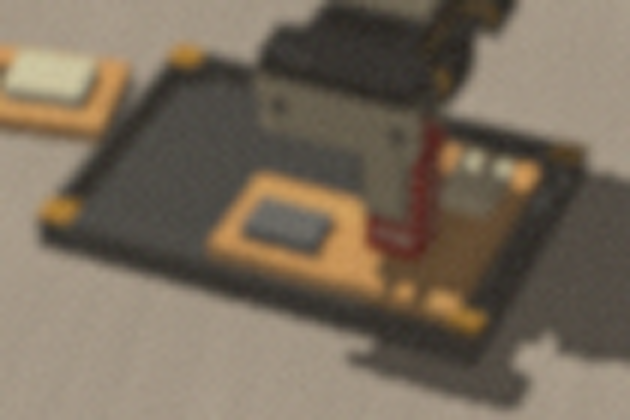

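It's inside the walls. Lowering the last few mm.

>>> jog_arm(
  motion=[0, -0.004, 0, 0.002, 0, -0.002, 0, 0, -0.004, 0, 0.004, 0, -0.002, 0, 0, -0.004, 0, 0.006, 0, -0.002, 0, 0, -0.004, 0, 0.006, 0, -0.002, 0],
)

```text
t: 7.5
tool_pos: [0.448, 0.0488, 0.01]
orientation: [-3.121, 0.346, -0.002]
force: [-1.3, 0.0, 2.5]
opening: 0.0279
```

Contact has just been made (Fz went from -1.9 to +2.5 N). Release, then rise straight up.

>>> jog_arm(
  motion=[0.7, 0, 0, 0, 0, 0, 0, 0.7, 0, 0, 0, 0, 0, 0, 0.7, 0, 0, 0, 0, 0, 0, 0.7, 0, 0, 0, 0, 0, 0, 0.7, 0, 0, -0.04, 0, 0, 0, 0.7, 0, 0, -0.1, 0, 0, 0, 0.7, 0, 0, -0.18, 0, 0, 0, 0.7, 0, 0, -0.22, 0, 0, 0],
)

```text
t: 8.3
tool_pos: [0.4494, 0.0486, 0.1234]
orientation: [-3.121, 0.346, -0.008]
force: [0.7, -0.7, 1.0]
opening: 0.0651
```

```bash
python3 - <<'E'
from h import *
jog(.4514,.3143,.14,-5.3)
E
```

```text
shift [-0.1123 -0.5193 -0.0326] turn [ 0.0015 -0.0034 -1.0816] mm [ -56.2 -259.7  -16.3] deg [  0.1  -0.3 -97.3] t 8.3 F [ 0.7 -0.7  1. ] open 0.0651
```

>>> jog_arm(
  motion=[1, -0.014, -0.065, -0.033, 0, 0, -0.09, 1, -0.028, -0.13, -0.033, 0, 0, -0.18, 1, -0.042, -0.195, -0.033, 0, 0, -0.27, 1, -0.056, -0.26, -0.033, 0, 0, -0.36, 1, -0.07, -0.325, -0.033, 0, 0, -0.45, 1, -0.084, -0.39, -0.033, 0, 0, -0.54, 1, -0.1, -0.455, -0.033, 0, 0, -0.63, 1, -0.112, -0.519, -0.033, 0, 0, -0.72],
)

```text
t: 9.1
tool_pos: [0.4512, 0.3156, 0.1401]
orientation: [2.816, 1.389, 0.008]
force: [-0.3, 0.6, -0.3]
opening: 0.0931
```

```bash
python3 - <<'E'
from h import *
from plant import *
jog(.4514,.3143,.06,-5.3)
for n in("top","side"):
  c=read_camera(n);np.save(f"pics/{n}8.npy",c,allow_pickle=True);cv2.imwrite(f"pics/{n}8.png",c["frame"][:,:,::-1])
E
```

```text
shift [-0.0024  0.0014  0.1602] turn [ 0.0028 -0.0018 -0.3578] mm [-1.2  0.7 80.1] deg [  0.2  -0.2 -32.2] t 9.1 F [-0.3  0.6 -0.3] open 0.0931
```

View pics/top8.png

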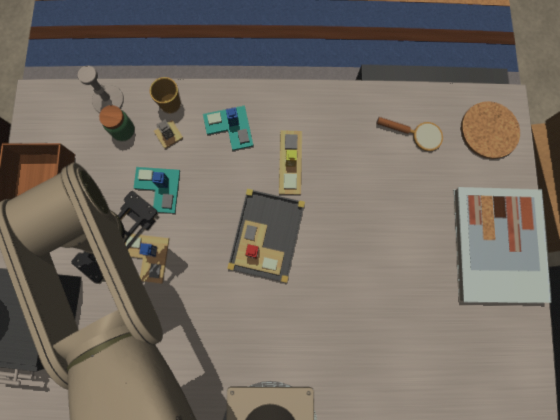

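View pics/side8.png

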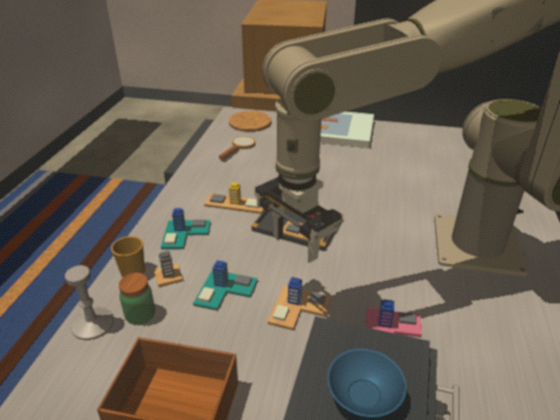

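The red block lies well placed in the tray in the top view (around (255,250)). The gripper is above the wooden blue block at (147,250). Turn, then descend.

>>> jog_arm(
  motion=[1, -0.0024, 0.0014, 0, 0.002, -0.002, -0.09, 1, -0.0024, 0.0014, 0, 0.002, -0.002, -0.18, 1, -0.0024, 0.0014, 0.02, 0.002, -0.002, -0.27, 1, -0.0024, 0.0014, 0.05, 0.002, -0.002, -0.358, 1, -0.0024, 0.0014, 0.1, 0.002, -0.002, -0.358, 1, -0.0024, 0.0014, 0.14, 0.002, -0.002, -0.358, 1, -0.0024, 0.0014, 0.16, 0.002, -0.002, -0.358, 1, -0.0024, 0.0014, 0.16, 0.002, -0.002, -0.358],
)

```text
t: 10.0
tool_pos: [0.4499, 0.3151, 0.0583]
orientation: [-2.32, -2.117, 0.004]
force: [0.4, 0.2, 0.1]
opening: 0.0933
```

```bash
python3 - <<'E'
from h import *
from plant import *
jog(.4514,.3143,.006,-5.3)
c=read_camera("side");u,v=proj(c,(.4514,.3143,.045))[0].astype(int)
cv2.imwrite("pics/g9.png",cv2.resize(c["frame"][v-50:v+40,u-50:u+50],None,fx=6,fy=6,interpolation=cv2.INTER_CUBIC)[:,:,::-1])
E
```

```text
shift [-0.0012  0.0032  0.1045] turn [-0.0013  0.001   0.0007] mm [-0.6  1.6 52.3] deg [-0.1  0.1  0.1] t 10.0 F [0.4 0.2 0.1] open 0.0933
```

View pics/g9.png

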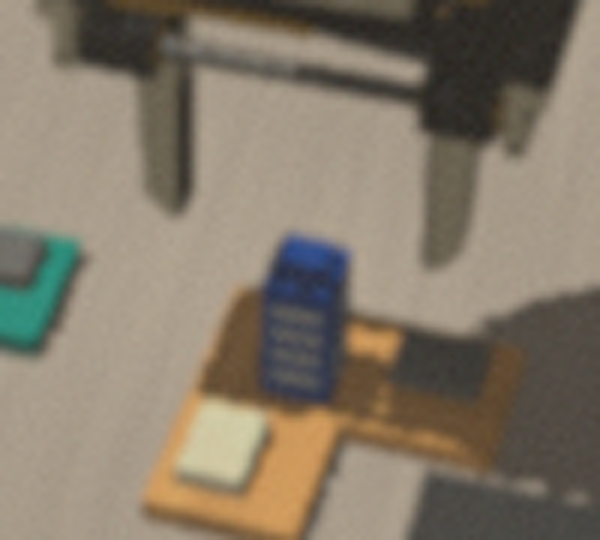

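Fingers straddle the blue tower and miss the turquoise block. Descend and grip.

>>> jog_arm(
  motion=[1, -0.001, 0.003, 0.03, -0.001, 0.001, 0, 1, -0.001, 0.003, 0.06, -0.001, 0.001, 0, 1, -0.001, 0.003, 0.085, -0.001, 0.001, 0, 1, -0.001, 0.003, 0.1, -0.001, 0.001, 0, 1, -0.001, 0.003, 0.104, -0.001, 0.001, 0, 0, -0.001, 0.003, 0.104, -0.001, 0.001, 0, 0, -0.001, 0.003, 0.104, -0.001, 0.001, 0, 0, -0.001, 0.003, 0.104, -0.001, 0.001, 0],
  grip_force=30,
)

```text
t: 10.85
tool_pos: [0.4528, 0.3154, 0.0085]
orientation: [2.32, 2.118, 0.005]
force: [-0.5, 0.6, 0.4]
opening: 0.0737
```

>>> jog_arm(
  motion=[0, 0, 0, 0, 0, 0, 0, 0, 0, 0, 0, 0, 0, 0, 0, 0, 0, 0, 0, 0, 0, 0, 0, 0, 0, 0, 0, 0, 0, 0, 0, 0, 0, 0, 0, 0, 0, 0, 0, 0, 0, 0, 0, 0, 0, 0, 0, 0, 0, 0, 0, 0, 0, 0, 0, 0],
)

```text
t: 11.65
tool_pos: [0.4527, 0.3154, 0.0084]
orientation: [2.32, 2.118, 0.004]
force: [-1.3, -0.4, 1.2]
opening: 0.0278
```

>>> jog_arm(
  motion=[0, 0, 0, -0.04, 0, 0, 0, 0, 0, 0, -0.1, 0, 0, 0, 0, 0, 0, -0.16, 0, 0, 0, 0, 0, 0, -0.22, 0, 0, 0, 0, 0, 0, -0.24, 0, 0, 0, 0, 0, 0, -0.24, 0, 0, 0],
)

```text
t: 12.25
tool_pos: [0.4536, 0.3158, 0.13]
orientation: [2.32, 2.117, 0.01]
force: [0.2, 1.0, -1.9]
opening: 0.028
```

```bash
python3 - <<'E'
from h import *
jog(.5441,-.0243,.128,-12.67)
c=load("top8");f=c["frame"][180:290,215:320]
cv2.imwrite("pics/t8.png",cv2.resize(f,None,fx=6,fy=5.4,interpolation=cv2.INTER_CUBIC)[:,:,::-1])
E
```

```text
shift [-0.661   0.2421  0.0026] turn [ 0.003  -0.0027  0.0827] mm [-330.5  121.1    1.3] deg [ 0.3 -0.2  7.4] t 12.25 F [ 0.2  1.  -1.9] open 0.028
```

View pics/t8.png

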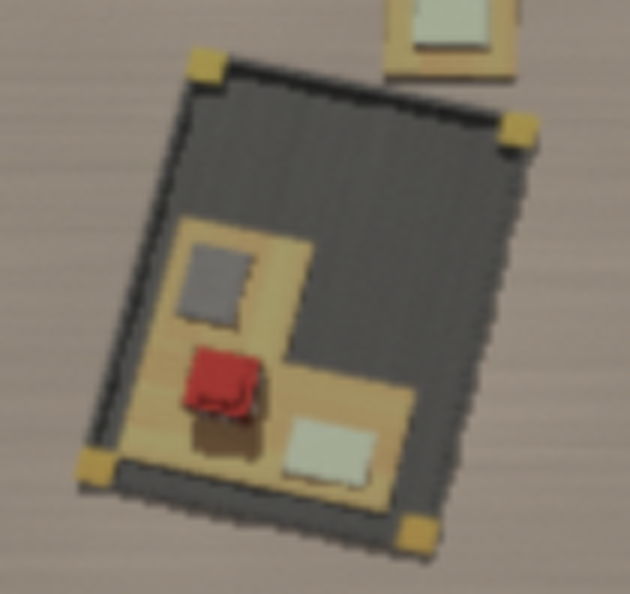

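```bash
python3 - <<'E'
from h import *
c=load("top8")
p=np.array([(118,458),(388,512),(415,388),(285,362),(313,240),(183,215)])/[6,5.4]-.5+[215,180]
t,th,e=fit(M,plane(c,p,.014)[:,:2]);print(t,np.degrees(th),(e*1e3).round(1).tolist())
T=np.array([.49592,.0121]);a=np.radians(-12.67);R=np.array([[np.cos(a),-np.sin(a)],[np.sin(a),np.cos(a)]])
print("in tray mm",(R.T@(t-T)*1e3).round(1))
E
```

```text
[0.44913982 0.04727527] -102.23197042093213 [[-1.2, -0.0], [-0.9, -0.0], [0.3, 1.1], [-0.1, -0.7], [1.3, 0.3], [0.6, -0.8]]
in tray mm [-53.4  24.1]
```

Red sits within 2 mm of its nominal spot. Carry blue over.

>>> jog_arm(
  motion=[0, -0.08, 0.03, 0, 0, 0, 0.01, 0, -0.165, 0.06, 0, 0, 0, 0.02, 0, -0.25, 0.09, 0, 0, 0, 0.03, 0, -0.335, 0.12, 0, 0, 0, 0.04, 0, -0.42, 0.15, 0, 0, 0, 0.05, 0, -0.5, 0.18, 0, 0, 0, 0.06, 0, -0.58, 0.21, 0, 0, 0, 0.07, 0, -0.661, 0.242, 0.003, 0.003, -0.003, 0.083],
)

```text
t: 13.05
tool_pos: [0.5429, -0.026, 0.1253]
orientation: [-2.453, -1.96, 0.004]
force: [0.9, -0.3, -1.2]
opening: 0.028
```

```bash
python3 - <<'E'
from h import *
jog(.5441,-.0243,.07,-12.67)
E
```

```text
shift [0.0039 0.0019 0.1106] turn [-0.0019  0.0004 -0.0008] mm [ 2.   1.  55.3] deg [-0.2  0.  -0.1] t 13.05 F [ 0.9 -0.3 -1.2] open 0.028
```

>>> jog_arm(
  motion=[0, 0.004, 0.002, 0.02, -0.002, 0, -0.001, 0, 0.004, 0.002, 0.06, -0.002, 0, -0.001, 0, 0.004, 0.002, 0.1, -0.002, 0, -0.001, 0, 0.004, 0.002, 0.13, -0.002, 0, -0.001, 0, 0.004, 0.002, 0.15, -0.002, 0, -0.001, 0, 0.004, 0.002, 0.15, -0.002, 0, -0.001],
)

```text
t: 13.65
tool_pos: [0.5421, -0.0236, 0.0477]
orientation: [-2.45, -1.962, 0.005]
force: [-0.5, 0.3, -0.3]
opening: 0.0273
```

```bash
python3 - <<'E'
from h import *
from plant import *
jog(.5441,-.0243,.0124,-12.67)
o=[]
for n,(u,v) in(("top",(270,235)),("side",(298,205))):
    c=read_camera(n);o.append(cv2.resize(c["frame"][v-60:v+60,u-60:u+60],(400,400),interpolation=cv2.INTER_CUBIC))
cv2.imwrite("pics/g10.png",np.hstack(o)[:,:,::-1])
E
```

```text
shift [-0.0005  0.0044  0.0706] turn [-0.0025  0.0006  0.0005] mm [-0.3  2.2 35.3] deg [-0.2  0.1  0. ] t 13.65 F [-0.5  0.3 -0.3] open 0.0273
```

View pics/g10.png

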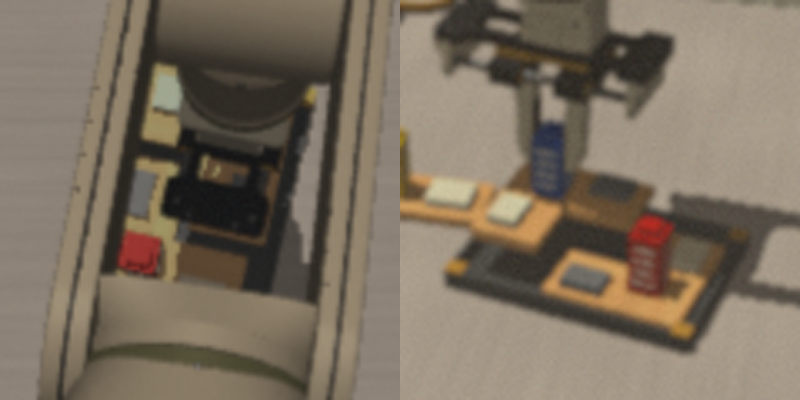

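>>> jog_arm(
  motion=[0, 0, 0.0044, 0.01, -0.0025, 0, 0, 0, 0, 0.0044, 0.02, -0.0025, 0, 0, 0, 0, 0.0044, 0.03, -0.0025, 0, 0, 0, 0, 0.0044, 0.036, -0.0025, 0, 0, 0, 0, 0.0044, 0.036, -0.0025, 0, 0],
)

```text
t: 14.25
tool_pos: [0.5457, -0.0244, 0.0317]
orientation: [2.45, 1.962, 0.002]
force: [-0.5, 0.2, -1.9]
opening: 0.0278
```

```bash
python3 - <<'E'
from h import *
from plant import *
jog(.5441,-.0243,.0124,-12.67)
o=[]
for n,(u,v) in(("top",(270,225)),("side",(298,215))):
    c=read_camera(n);o.append(cv2.resize(c["frame"][v-45:v+45,u-45:u+45],(400,400),interpolation=cv2.INTER_CUBIC))
cv2.imwrite("pics/g11.png",np.hstack(o)[:,:,::-1])
E
```

```text
shift [-0.0004 -0.0034  0.0386] turn [0.0019 0.0005 0.0004] mm [-0.2 -1.7 19.3] deg [0.2 0.  0. ] t 14.25 F [-0.5  0.2 -1.9] open 0.0278
```

View pics/g11.png

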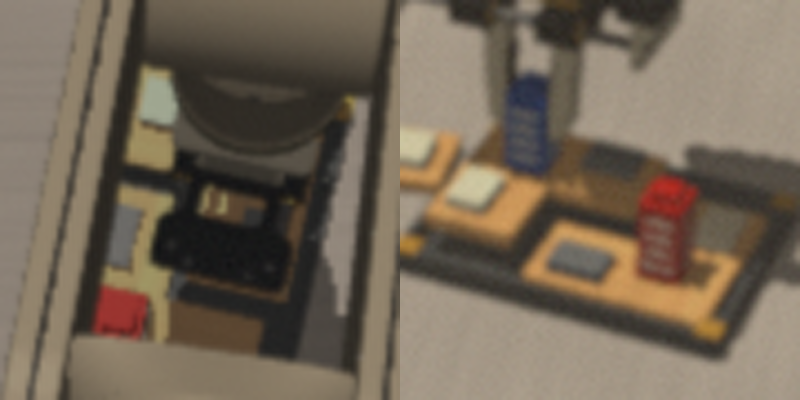

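The gaps to the red block and the walls look right in both views. Lower gently.

>>> jog_arm(
  motion=[0, 0, -0.003, 0.01, 0.001, 0, 0, 0, 0, -0.003, 0.018, 0.001, 0, 0, 0, 0, -0.003, 0.025, 0.001, 0, 0, 0, 0, -0.003, 0.03, 0.001, 0, 0, 0, 0, -0.003, 0.034, 0.001, 0, 0, 0, 0, -0.003, 0.034, 0.001, 0, 0],
)

```text
t: 14.95
tool_pos: [0.5445, -0.0241, 0.0149]
orientation: [2.451, 1.962, 0.001]
force: [0.2, -0.1, -1.4]
opening: 0.0278
```

>>> jog_arm(
  motion=[0, 0, 0, 0.002, 0, 0, 0, 0, 0, 0, 0.004, 0, 0, 0, 0, 0, 0, 0.005, 0, 0, 0, 0, 0, 0, 0.005, 0, 0, 0],
)

```text
t: 15.35
tool_pos: [0.5446, -0.0242, 0.0126]
orientation: [2.451, 1.962, 0.001]
force: [-0.4, 0.6, 0.1]
opening: 0.0278
```

>>> jog_arm(
  motion=[0, 0, 0, 0.001, 0, 0, 0, 0, 0, 0, 0.002, 0, 0, 0, 0, 0, 0, 0.002, 0, 0, 0],
)

```text
t: 15.65
tool_pos: [0.5449, -0.0242, 0.0124]
orientation: [2.451, 1.962, 0.001]
force: [-2.7, -1.7, 6.2]
opening: 0.0282
```

Firm contact (6 N). Release, rise and retreat.

>>> jog_arm(
  motion=[0.7, 0, 0, 0, 0, 0, 0, 0.7, 0, 0, 0, 0, 0, 0, 0.7, 0, 0, 0, 0, 0, 0, 0.7, 0, 0, 0, 0, 0, 0, 0.7, 0, 0, -0.04, 0, 0, 0, 0.7, 0, 0, -0.12, 0, 0, 0, 0.7, 0, 0, -0.2, 0, 0, 0, 0.7, 0, 0, -0.3, 0, 0, 0],
)

```text
t: 16.45
tool_pos: [0.5431, -0.0239, 0.1621]
orientation: [-2.452, -1.963, 0.002]
force: [1.5, 0.6, 0.8]
opening: 0.0649
```

```bash
python3 - <<'E'
from h import *
jog(.45,-.4,.22,-12.67)
E
```

```text
shift [-0.7749 -0.0173 -0.115 ] turn [-0.0008  0.0006  0.0004] mm [-387.5   -8.6  -57.5] deg [-0.1  0.1  0. ] t 16.45 F [1.5 0.6 0.8] open 0.0649
```

>>> jog_arm(
  motion=[0.7, -0.09, 0, -0.115, 0, 0, 0, 0.7, -0.18, 0, -0.115, 0, 0, 0, 0.7, -0.27, 0, -0.115, 0, 0, 0, 0.7, -0.36, -0.005, -0.115, 0, 0, 0, 0.7, -0.45, -0.01, -0.115, 0, 0, 0, 0.7, -0.54, -0.015, -0.115, 0, 0, 0, 0.7, -0.63, -0.017, -0.115, 0, 0, 0, 0.7, -0.72, -0.017, -0.115, 0, 0, 0],
)

```text
t: 17.25
tool_pos: [0.4553, -0.375, 0.22]
orientation: [-2.452, -1.963, 0.002]
force: [1.1, -0.3, -0.1]
opening: 0.0654
```

```bash
python3 - <<'E'
from h import *
from plant import *
o=[]
for n,(u,v) in(("top",(267,235)),("side",(298,215))):
    c=read_camera(n);np.save(f"pics/{n}12.npy",c,allow_pickle=True);o.append(cv2.resize(c["frame"][v-50:v+50,u-50:u+50],(400,400),interpolation=cv2.INTER_CUBIC))
cv2.imwrite("pics/g12.png",np.hstack(o)[:,:,::-1])
a,b=load("top0")["frame"],load("top12")["frame"]
f=lambda i:[m.round(2) for m in [np.argwhere(cv2.inRange(cv2.cvtColor(i[145:160,280:302],cv2.COLOR_RGB2HSV),(24,150,100),(40,255,255))>0).mean(0)]]
print(f(a),f(b))
E
```

```text
[array([13.5, 11.5])] [array([13.5, 14. ])]
```

View pics/g12.png

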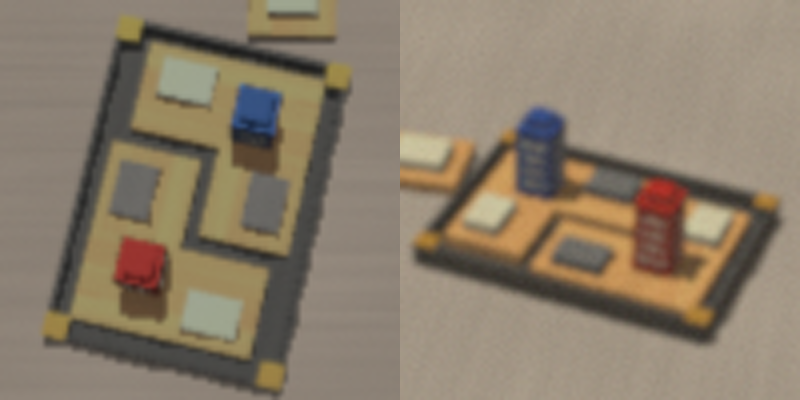

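```bash
python3 - <<'E'
from h import *
from plant import *
c=load("top12");s=load("side12")
T=np.array([.49592,.0121]);a=np.radians(-12.67);R=np.array([[np.cos(a),-np.sin(a)],[np.sin(a),np.cos(a)]])
for n,p in(("blue",[(328,78),(150,42),(132,129),(216,147),(200,236),(290,254)]),("red",[(72,318),(251,356),(269,268),(182,250),(200,160),(115,141)])):
    p=np.array(p)/4-.5+[217,185]
    t,th,e=fit(M,plane(c,p,.014)[:,:2]);print(n,"tray mm",(R.T@(t-T)*1e3).round(1),"yaw rel",np.degrees(th-a).round(1),"max res mm",(abs(e).max()*1e3).round(1))
def tri(p,q):
    o1,d1=ray(c,[p]);o2,d2=ray(s,[q]);k=np.linalg.lstsq(np.c_[d1[0],-d2[0]],o2-o1,rcond=None)[0]
    A,B=o1+d1[0]*k[0],o2+d2[0]*k[1];return (A+B)/2,np.linalg.norm(A-B)
# cap centres by colour
def cen(i,lo,hi,box):
    x0,y0,x1,y1=box;m=cv2.inRange(cv2.cvtColor(i[y0:y1,x0:x1],cv2.COLOR_RGB2HSV),lo,hi);return np.argwhere(m>0).mean(0)[::-1]+[x0,y0]
tp={"blue":((100,120,60),(130,255,255),(265,200,300,235)),"red":((0,170,110),(8,255,255),(235,235,265,265))}
print("top px",cen(c["frame"],*tp["blue"]),cen(c["frame"],*tp["red"]))
for n,p,q in(("blue",(257/4+217-.5,97/4+185-.5),((541-400)/4+248-.5,118/4+165-.5)),("red",(141/4+217-.5,253/4+185-.5),((662-400)/4+248-.5,190/4+165-.5))):
    P,g=tri(p,q);print(n,"cap top",P.round(4),"ray gap",g.round(4),"tray",(R.T@(P[:2]-T)*1e3).round(1))
print("long diff",np.abs(load("top0")["frame"][130:195,278:304].astype(int)-c["frame"][130:195,278:304]).mean())
x=read_state();print(x["force"],x["t"])
E
```

```text
blue tray mm [ 58.2 -24.7] yaw rel 91.1 max res mm 2.1
red tray mm [-53.6  23.7] yaw rel -89.4 max res mm 1.4
top px [280.6185567  212.31958763] [251.59302326 250.29069767]
blue cap top [ 0.5497 -0.0248  0.0751] ray gap 0.0075 tray [ 60.5 -24.3]
red cap top [0.4511 0.0469 0.0759] ray gap 0.0063 tray [-51.4  24.1]
long diff 1.473570019723866
[ 0.07127465  0.72590153 -0.04390541] 17.35
```

Both blocks check out: they are inside the walls and sit level at equal height, and the long block hasn't moved. Handing in.

```bash
python3 -c "
from plant import *
print(close_job())"
```

```text
the job is handed in; nothing more can be done
None
```

Both L blocks are in the tray, interlocked and lying flat, and the job was handed in at about 17.4 s. The gripper had let go and moved clear of everything first. No verdict was reported, so the results below are my own checks.

| Block | Tower position in tray (mm) | Nominal (mm) | Yaw relative to tray | Cap height (expected about 78 mm) |
|---|---|---|---|---|
| Red | (-54, 24) | (-55, 25) | -89.4° (nominal -90°) | 76 mm |
| Blue | (58, -25) | (55, -25) | 91.1° (nominal 90°) | 75 mm |

- **Fit:** clear gaps show between the two blocks and to the tray walls. I judged flatness by eye and from the cap heights; I did not measure the lean angle.
- **Other blocks:** before-and-after pictures of the yellow-tower block differ only by image noise. I did not touch the pink and turquoise look-alikes.

Two checks disagreed:
- **Fingertip height:** in both views the fingertips sat about 27 mm higher than the reported tool position. I lowered in small steps, felt no contact where there should have been some, and gripped that much lower.
- **Cap triangulation:** the rays from the two cameras missed each other by 6–8 mm, because I picked the cap points by eye. The cap heights are therefore only a rough confirmation.

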